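# Clear the probe from the cap tote, gather the caps in its low corner and hold

## Robot

A 6-joint arm with a two-finger parallel gripper is mounted at the origin on the work surface. World frame = base frame: x ahead of the robot, y to its left, z up, the work surface at z = 0. Lengths are in m, angles in degrees, forces in N, time in s.
With the tool pointing down it reaches from about 0.4 to 0.825 m from the base axis. Payload 7 kg.
Tool frame: the origin (TCP) lies on the centre line of the jaws, within the pads' length; the fingertips stand 8 mm ahead of it and the grasp point (between the pads) lies 11 mm behind it; z points along the fingers, y is the line along which they close (so a half turn about z gives the same grasp; the last joint's range is limited). The gripper opens to 88 mm and grips with 3 to 60 N. Pads are 19 mm wide; open, the fingers measure 130 mm over their backs; the gripper's body (78 mm by 193 mm) begins 47 mm behind the grasp point.
Start: joints at [-48.581, 20.546, 0.682, 0, -70.136, -16.507], TCP at [0.284, -0.612, 0.235] pointing down, gripper open.
Joint ranges: [-176.03, 176.03], [-82.01, 121.73], [-58.28, 71.71], [-173.87, 95.51], [-174.79, -0.11], [-173.66, 173.66]. Speed limits (degrees/s): [136.94, 136.94, 172.46, 180, 180, 180].

## Interface

Orientations are given as [roll, pitch, yaw] about the fixed x, y, z axes, in that order (R = Rz(yaw) Ry(pitch) Rx(roll)).
In Python, from plant import r gives the robot as it stands.
- The arm moves only by the tool carry_out, never from a script. Its argument "targets" is a list of rows, each a list of 6 numbers: the shift along the tool's x, y, z scaled (see below), then the turn, a rotation vector about the tool's x, y, z scaled (see below). A call has 1 to 5 rows; each row shifts and turns the commanded pose from where the row before left it, along the tool's axes as they then stand; what a row does not reach is not made up. The controller multiplies each number of a shift by 0.5 m and each number of a turn by 60 degrees. A row lasts 1/8 s, in which the tool goes at most 62.5 mm and 10.7 degrees, less where a joint would pass 70% of its speed; a pose out of reach is approached as far as the arm can. A call with a number of a shift or a turn outside -1 to 1 is refused whole. A call with a gripper value outside its range is refused whole. "hand" is the opening, from 0 (shut) to 1 (fully open), set as the call begins (left out, the last holds). The fingers move at their own pace and stop on an object; "squeeze" is the grip in N (left out, the last holds). Time passes only in rows, so rows that do not move let the fingers close. It gives the time, the measured TCP pose, the force, the opening and the grip force at its end, in the units of the state.
- r.get_state(): the state, without advancing time (a new reading comes with each control period).
- r.capture(name): name is "scene" or "top" or "wrist"; returns the picture (480x640x3 uint8, red, green, blue); there is no depth.
- r.camera_info(name): a dict with "K" (3x3 intrinsics, pixels), "eye" and "attitude" of the camera in the world. Camera axes: x right, y down, z forward; pixel columns grow to the right and rows downward; lengths in m; the calibration is good to about 2 mm. A picture is of the moment at which its call begins: read the wrist's pose just before it. camera_info takes no time and is no camera call; for the wrist camera it gives the pose at the moment of the call.
- r.close_job(): hands the job in; it is judged then, once.
The state is a dict: "time_s": time; "joints": joint angles; "qd": joint speeds; "joint_torque": joint torques, N m; "tcp_pos": TCP position; "eef_rot": TCP orientation; "contact_force": force on the tool from outside, world axes, zero at the start; "moment": the same for the moment, N m; "gripper_width": finger opening in m; "gripper_force": force on a finger pad.
Only numpy, scipy, OpenCV 4.12 (cv2) and the standard library are available. Lean on these libraries where they do the work, as an engineer would, in place of code of your own. Each camera call takes 0.05 s, during which the arm holds its last target. There are 200 camera calls.

## Task

Take the probe that stands in the blue tote and seat it fully in the one empty holder, leaving the two seated probes alone, and let go of it. Then lift the tote off the bench by its grip tab and tip it about 30 degrees so that all four loose bottle caps slide together into the corner where the rim is cut low. Finish still holding the tote like that: tilted, still and clear of the bench, the holders and the probes, with the caps in that corner.

Things in the scene. Friction and masses are not known exactly. Their poses are not given: they have to be found in the camera images.
- tote: open blue plastic tote, 140 mm (its x) by 200 mm (its y), walls 5 mm thick and 60 mm high, floor 5 mm thick, about 0.3 kg, loose on the bench. Origin: centre of its underside; z up. Above the +x wall stands the grip tab. At the corner at -x, +y the rim is cut down to 30 mm high over 50 mm of both walls.
- tote_grip (a point): where to grip the tote from above: on the middle plane of the upright grip tab, at x 66 mm, y 0, z 82 mm of the tote's frame, with the tote's axes. The tab is 12 mm thick (along the tote's x), 60 mm wide (along y) and its top is 105 mm above the tote's underside, 45 mm above the rim
- tote_corner (a point): the inner corner of the tote under the cut-down rim, where the two wall faces meet the floor's upper face: x -65 mm, y 95 mm, z 5 mm of the tote's frame, with the tote's axes. The caps must gather here
- probe: black round sensor probe, 130 mm tall, about 0.12 kg, standing upright on the tote's floor near the cut-down corner. Diameter 28 mm from its foot to 50 mm up, widening to 34 mm at 56 mm up, 34 mm diameter to 122 mm up, then tapering to 26 mm at the top. Origin: centre of its underside, z up along it; yaw means nothing
- holder: the EMPTY one of three like grey plastic holders, fixed to the bench: a round base 60 mm across and 8 mm thick with an upright cup, inner diameter 34 mm, its mouth flared, its rim 42 mm above the bench, its inner floor 11 mm above the bench. Origin: on the bench under the cup's axis; z up. A seated probe stands upright on the cup's floor with its origin 11 mm above the holder's
- holder_b: like holder, 70 to 220 mm away from the other holders, with probe_b in it; same origin
- holder_c: like holder, with probe_c in it; same origin
- probe_b: probe of the same shape as probe, already seated in holder_b; leave it alone
- probe_c: probe of the same shape as probe, already seated in holder_c; leave it alone
- cap0: loose white plastic bottle cap, a disc 24 mm in diameter and 14 mm high, 15 g, lying on the tote's floor. Origin: centre of its underside. Slick on the tote (friction 0.14 to 0.22): it slides from a tilt of about 13 degrees; along a wall, with the tote tipped straight towards the corner, from about 25 degrees
- cap1: loose white plastic bottle cap, a disc 24 mm in diameter and 14 mm high, 15 g, lying on the tote's floor. Origin: centre of its underside. Slick on the tote (friction 0.14 to 0.22): it slides from a tilt of about 13 degrees; along a wall, with the tote tipped straight towards the corner, from about 25 degrees
- cap2: loose white plastic bottle cap, a disc 24 mm in diameter and 14 mm high, 15 g, lying on the tote's floor. Origin: centre of its underside. Slick on the tote (friction 0.14 to 0.22): it slides from a tilt of about 13 degrees; along a wall, with the tote tipped straight towards the corner, from about 25 degrees
- cap3: loose white plastic bottle cap, a disc 24 mm in diameter and 14 mm high, 15 g, lying on the tote's floor. Origin: centre of its underside. Slick on the tote (friction 0.14 to 0.22): it slides from a tilt of about 13 degrees; along a wall, with the tote tipped straight towards the corner, from about 25 degrees
Things that resemble listed ones, but are neither listed nor needed, are in the scene too. What is shaped like the cap1 but red is not meant.

How it is judged (in metres and radians):
On the way:
1. the probe stands fully in the empty holder, released (horizontal distance between probe and holder below 0.007 m and z of probe in the frame of holder below 0.016 m and angle between probe's own z axis and vertical below 0.15 rad and contact force between probe and the fingers below 0.1 N), for 0.2 s.
At the end, for the whole second after the job is handed in: Probe upright in the empty holder, within 7 mm of its axis and 5 mm of its floor, released. Fingers hold the tote still, tilted 19 to 46 degrees, its cut-down corner over 20 mm above the bench, touching no holder or probe; all four caps in it at rest, centres within 95 mm of that corner (all of step 1 and distance between each of cap0, cap1, cap2, cap3 and tote_corner below 0.095 m and z of each of cap0, cap1, cap2, cap3 in the frame of tote above -0.005 m and x of each of cap0, cap1, cap2, cap3 in the frame of tote above -0.068 m and y of each of cap0, cap1, cap2, cap3 in the frame of tote below 0.098 m and angle between tote's own z axis and vertical between 0.33 and 0.8 rad and height (world z) of tote_corner above 0.02 m and contact force between tote and the fingers above 1 N and linear speed of tote below 0.04 m/s and linear speed of each of cap0, cap1, cap2, cap3 below 0.05 m/s and contact force between tote and holder below 0.2 N and contact force between tote and holder_b below 0.2 N and contact force between tote and holder_c below 0.2 N and contact force between tote and probe below 0.2 N and contact force between tote and probe_b below 0.2 N and contact force between tote and probe_c below 0.2 N); the arm keeps its last pose, push and grip.
It fails at once if a seated probe is pushed about or pulled out (distance of any of probe_b, probe_c from where it was at the start of the episode above 0.02 m or angle between any of probe_b, probe_c's own z axis and vertical above 0.35 rad).
It also fails if it takes over 64 s, if anything falls off the work surface, if the arm or the gripper's body presses on something with over 40 N, if the wrist force passes 120 N, or if a joint passes its speed limit or range.

## Working session

There is one attempt and no reset: what is moved stays moved. The work goes in short steps, Python scripts to look and compute and a tool call to move; the robot and the scene stay as the last step left them, time stands still between calls to the robot, and variables do not carry over. Pictures are saved under pics/ and viewed, at most 10 in all, crops included, and the job is handed in when it is done.

Besides the shell and the picture viewer there is one more tool, called after "Call:" as name([rows], argument=value, ...), one row to a line, values as JSON. carry_out: Moves the arm, as the interface text tells. Its arguments: {"type":"object","properties":{"targets":{"type":"array","items":{"type":"array","items":{"type":"number","minimum":-1,"maximum":1}}},"hand":{"type":"number"},"squeeze":{"type":"number"}},"required":["targets"]}

```bash
mkdir -p pics; ls; python3 - <<'E'
from plant import r
import cv2,numpy as np
s=r.get_state();print(s)
for n in("scene","top","wrist"):
    i=r.camera_info(n);print(n,i)
    cv2.imwrite(f"pics/{n}0.png",r.capture(n)[:,:,::-1])
E
```

```text
pics
{'time_s': 0.0, 'joints': array([-4.85803029e+01,  2.05868306e+01,  6.34397838e-01, -1.97819892e-02,
       -7.01352848e+01, -1.65067443e+01]), 'qd': array([-0.0264446 ,  0.02139997,  0.02355646,  0.07950524, -0.01627917,
        0.05440683]), 'joint_torque': array([ 2.81075936e-04, -5.82715631e+01,  2.93050700e+01,  6.99755743e+00,
        6.74096664e-03, -1.71473589e-04]), 'tcp_pos': array([ 0.28411435, -0.61177612,  0.23368045]), 'eef_rot': array([ 1.79910613e+02, -7.09507528e-03, -1.55093778e+02]), 'contact_force': array([-1.24936153, -0.5080871 ,  0.51791787]), 'moment': array([-0.00968234, -0.0239143 , -0.05459941]), 'gripper_force': 0.0, 'gripper_width': 0.08744137556429181}
scene {'K': array([[579.0303057 ,   0.        , 321.32030776],
       [  0.        , 579.0303057 , 238.6160475 ],
       [  0.        ,   0.        ,   1.        ]]), 'eye': array([ 0.96477501, -0.32871505,  0.90135075]), 'attitude': array([-146.49860342,   -0.78904277,   56.0044824 ])}
top {'K': array([[537.15777591,   0.        , 325.22237295],
       [  0.        , 537.15777591, 235.65140941],
       [  0.        ,   0.        ,   1.        ]]), 'eye': array([ 0.36750724, -0.01739577,  1.15218728]), 'attitude': array([-173.08838324,    0.70784582,  -90.63245551])}
wrist {'K': array([[361.32600166,   0.        , 319.00921905],
       [  0.        , 361.32600166, 236.00825756],
       [  0.        ,   0.        ,   1.        ]]), 'eye': array([ 0.21998658, -0.64216687,  0.38312707]), 'attitude': array([ 1.64477911e+02, -1.44063176e-01,  1.14936760e+02])}
```

View pics/top0.png

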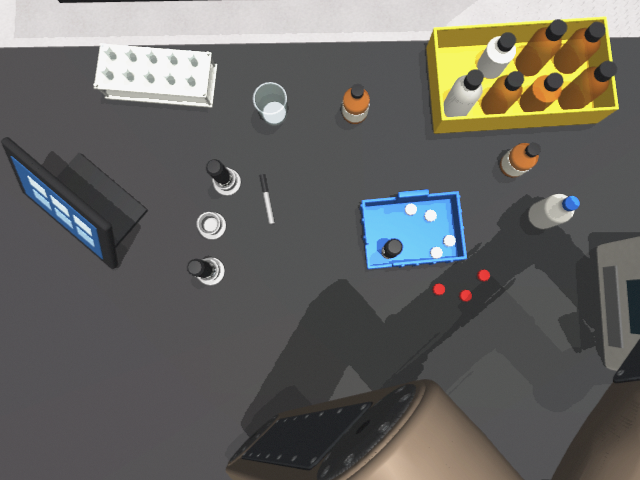

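View pics/scene0.png

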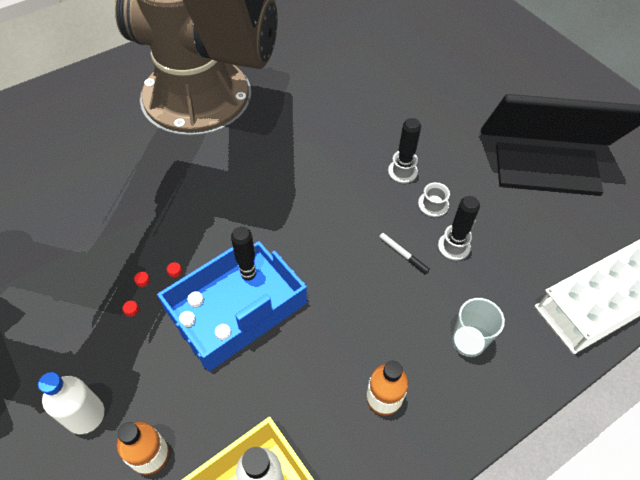

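The top view shows the tote, about (361..466, 192..268), with its tab at the top (+x) and its cut corner at bottom left. The target probe's top is at (394,247). The white caps are at (411,209), (431,215), (449,240) and (436,252). The red ones at (439,289), (466,295) and (484,275) are decoys.

Three holders are candidates: (226,180) and (209,271) both carry probes, and (211,224) is empty, so that is the one meant. In the scene view it is at (435,199). I'll confirm in one crop and measure.

```bash
cat > h.py <<'E'
import numpy as np,cv2
from scipy.spatial.transform import Rotation as R
from plant import r
def rot(a): return R.from_euler('xyz',a,degrees=True).as_matrix()
def ray(i,p):
    d=rot(i['attitude'])@np.linalg.solve(i['K'],[p[0],p[1],1.]); return i['eye'],d/np.linalg.norm(d)
def plane(i,p,z):
    e,d=ray(i,p); return e+d*(z-e[2])/d[2]
def tri(i,p,j,q):
    (a,u),(b,v)=ray(i,p),ray(j,q)
    s=np.linalg.lstsq(np.c_[u,-v],b-a,rcond=None)[0]; P,Q=a+u*s[0],b+v*s[1]
    return (P+Q)/2,np.linalg.norm(P-Q)
def proj(i,P):
    c=rot(i['attitude']).T@(np.asarray(P)-i['eye']); c=i['K']@c; return c[:2]/c[2]
E
python3 - <<'E'
import cv2,numpy as np
t=cv2.imread('pics/top0.png');s=cv2.imread('pics/scene0.png')
g=lambda m,x,y,w,h,k:cv2.resize(m[y:y+h,x:x+w],None,fx=k,fy=k,interpolation=cv2.INTER_CUBIC)
a=np.hstack([g(t,180,185,70,60,5),g(s,400,170,70,60,5)])
b=np.hstack([g(t,355,180,117,97,3),g(s,150,215,160,97,3)])[:,:700]
b=np.pad(b,((0,0),(0,700-b.shape[1]),(0,0))) if b.shape[1]<700 else b
cv2.imwrite('pics/crop1.png',np.vstack([a,b]))
print(a.shape,b.shape)
E
```

```text
(300, 700, 3) (291, 700, 3)
```

View pics/crop1.png

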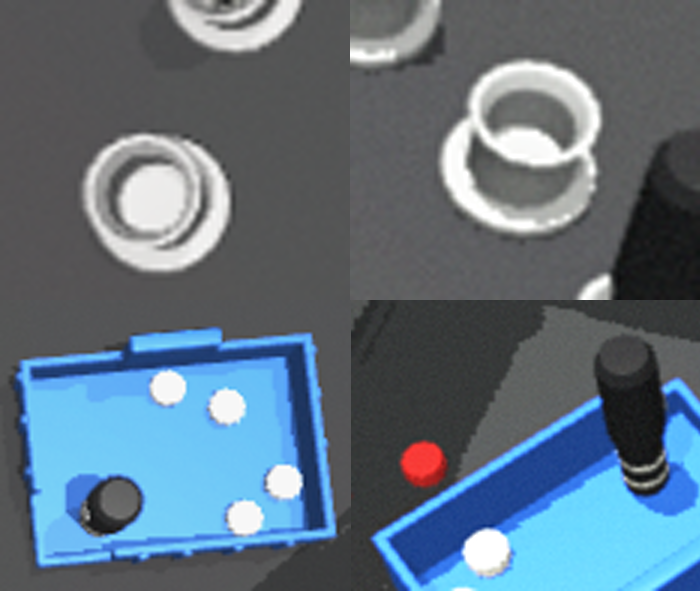

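The crop confirms it: the centre holder, at top (211,224) and scene (435,199), is empty and shaped as described. The tote probe stands by the cut corner at bottom left. Now I'll triangulate.

```bash
cat > m.py <<'E'
from h import *
np.set_printoptions(precision=4,suppress=True)
T,S=r.camera_info('top'),r.camera_info('scene')
c5=lambda x,y,ox,oy:((x+.5)/5-.5+ox,(y+.5)/5-.5+oy)
c3=lambda x,y,ox,oy:((x+.5)/3-.5+ox,(y+.5)/3-.5+oy)
print('holder rim',tri(T,c5(145,191,180,185),S,c5(535-350,113,400,170)))
print('probe top',tri(T,c3(122,497-300,355,180),S,c3(627-350,356-300,150,215)))
t=cv2.imread('pics/top0.png');s=cv2.imread('pics/scene0.png')
for n,im,I,box in(('top',t,T,(350,180,480,280)),('scene',s,S,(150,230,315,375))):
    hsv=cv2.cvtColor(im,cv2.COLOR_BGR2HSV);m=cv2.inRange(hsv,(95,120,50),(125,255,255))
    q=np.zeros_like(m);x0,y0,x1,y1=box;q[y0:y1,x0:x1]=m[y0:y1,x0:x1]
    c=max(cv2.findContours(q,0,1)[0],key=cv2.contourArea)
    h=cv2.convexHull(c);a=cv2.approxPolyDP(h,2.,True)[:,0]
    print(n);
    for p in a: print(p,plane(I,p,.06),plane(I,p,.105)[:2])
    # caps
    w=cv2.inRange(hsv,(0,0,190),(180,60,255));k=np.zeros_like(w);k[y0:y1,x0:x1]=w[y0:y1,x0:x1]
    for c in cv2.findContours(k,0,1)[0]:
        if cv2.contourArea(c)>30:
            p=cv2.minEnclosingCircle(c)[0];print('cap',p,plane(I,p,.015))
print('tab top',)
E
python3 m.py
```

```text
holder rim (array([0.5326, 0.239 , 0.0421]), np.float64(0.0005854248696194812))
probe top (array([ 0.4714, -0.1377,  0.1354]), np.float64(0.0033392750174547287))
top
[458 191] [ 0.5894 -0.2803  0.06  ] [ 0.5802 -0.2694]
[465 259] [ 0.4487 -0.2887  0.06  ] [ 0.4454 -0.2776]
[400 267] [ 0.434  -0.1565  0.06  ] [ 0.4313 -0.1508]
[367 268] [ 0.4328 -0.0895  0.06  ] [ 0.4301 -0.0865]
[361 223] [ 0.5253 -0.0791  0.06  ] [ 0.5188 -0.0765]
[362 200] [ 0.5732 -0.0821  0.06  ] [ 0.5647 -0.0794]
[402 191] [ 0.591 -0.165  0.06 ] [ 0.5818 -0.1589]
cap (436.1436767578125, 252.05172729492188) [ 0.4676 -0.2396  0.015 ]
cap (449.5, 240.2142791748047) [ 0.4924 -0.2688  0.015 ]
cap (430.4277038574219, 215.30723571777344) [ 0.5465 -0.2302  0.015 ]
cap (410.5, 208.5) [ 0.5618 -0.1881  0.015 ]
scene
[259 241] [ 0.454  -0.1007  0.06  ] [ 0.4813 -0.1129]
[274 250] [ 0.4841 -0.0886  0.06  ] [ 0.5098 -0.1015]
[305 284] [ 0.5693 -0.0806  0.06  ] [ 0.5905 -0.0939]
[306 303] [ 0.5996 -0.0985  0.06  ] [ 0.6192 -0.1108]
[209 371] [ 0.6146 -0.2831  0.06  ] [ 0.6334 -0.2856]
[182 337] [ 0.5422 -0.2921  0.06  ] [ 0.5648 -0.2941]
[156 294] [ 0.4505 -0.2933  0.06  ] [ 0.478  -0.2952]
[229 248] [ 0.438 -0.151  0.06 ] [ 0.4661 -0.1605]
cap (222.5, 331.5) [ 0.5478 -0.2301  0.015 ]
cap (186.7941131591797, 318.20587158203125) [ 0.4934 -0.2682  0.015 ]
cap (194.85293579101562, 298.6764831542969) [ 0.4679 -0.2401  0.015 ]
tab top
```

Measured: the holder rim is at (0.533, 0.239, z 0.042) and the probe top at (0.471, -0.138, z 0.135). Both heights match the text. The tote centre is about (0.511, -0.185) with yaw about 4.4°. Now a move planner.

```bash
cat >> h.py <<'E'
def plan(P,A,v=.05,w=9.):
    s=r.get_state();p=s['tcp_pos'];Q=R.from_euler('xyz',s['eef_rot'],degrees=True)
    G=R.from_euler('xyz',A,degrees=True);rv=(Q.inv()*G).as_rotvec();dp=np.asarray(P)-p
    n=int(np.ceil(max(np.linalg.norm(dp)/v,np.degrees(np.linalg.norm(rv))/w,1)))
    print('rows',n,'dp',dp.round(4),'t',round(s['time_s'],2),'w',round(s['gripper_width'],4),'j',s['joints'].round(1))
    for k in range(n):
        a=Q.inv().apply(dp/n)/.5; b=np.degrees(rv)/n/60; print([round(float(x),4) for x in [*a,*b]]); Q=Q*R.from_rotvec(rv/n)
E
python3 -c "
from h import *
plan([.4714,-.1377,.22],[180,0,180],.055)"
```

```text
rows 10 dp [ 0.1873  0.4742 -0.0138] t 0.15 w 0.0878 j [-48.6  20.6   0.6  -0.  -70.1 -16.5]
[-0.0739, 0.0702, 0.0028, 0.0001, -0.0, 0.0415]
[-0.0708, 0.0734, 0.0028, 0.0001, -0.0, 0.0415]
[-0.0675, 0.0764, 0.0028, 0.0001, -0.0, 0.0415]
[-0.0641, 0.0793, 0.0028, 0.0001, -0.0, 0.0415]
[-0.0606, 0.082, 0.0028, 0.0001, -0.0, 0.0415]
[-0.057, 0.0845, 0.0028, 0.0001, -0.0, 0.0415]
[-0.0533, 0.0869, 0.0028, 0.0001, -0.0, 0.0415]
[-0.0495, 0.0892, 0.0028, 0.0001, -0.0, 0.0415]
[-0.0455, 0.0912, 0.0028, 0.0001, -0.0, 0.0415]
[-0.0415, 0.0931, 0.0028, 0.0001, -0.0, 0.0415]
```

Call:
carry_out([
  [-0.074, 0.07, 0.003, 0, 0, 0.0415],
  [-0.071, 0.073, 0.003, 0, 0, 0.0415],
  [-0.068, 0.076, 0.003, 0, 0, 0.0415],
  [-0.064, 0.079, 0.003, 0, 0, 0.0415],
  [-0.061, 0.082, 0.003, 0, 0, 0.0415],
], hand=1)

```text
time_s: 0.78
tcp_pos: [0.3789, -0.3739, 0.2269]
eef_rot: [180.0, 0.0, -167.6]
contact_force: [0.9, 0.1, 0.7]
gripper_width: 0.0879
gripper_force: 0.0
```

Call:
carry_out([
  [-0.057, 0.085, 0.003, 0, 0, 0.0415],
  [-0.053, 0.087, 0.003, 0, 0, 0.0415],
  [-0.05, 0.089, 0.003, 0, 0, 0.0415],
  [-0.045, 0.091, 0.003, 0, 0, 0.0415],
  [-0.041, 0.093, 0.003, 0, 0, 0.0415],
])

```text
time_s: 1.4
tcp_pos: [0.472, -0.1367, 0.2196]
eef_rot: [180.0, 0.0, 179.9]
contact_force: [0.9, -0.7, 0.4]
gripper_width: 0.0874
gripper_force: 0.0
```

```bash
python3 - <<'E'
from h import *
plan([.4714,-.1377,.094],[180,0,180],.025)
i=r.camera_info('wrist');im=r.capture('wrist');np.save('w1.npy',im)
cv2.imwrite('pics/w1.png',im[:,:,::-1]);print(i['eye'],i['attitude'])
print('proj probe top',proj(i,[.4714,-.1377,.135]))
cx,cy=.511,-.1854
print('tab',[proj(i,np.array([cx,cy,0])+rot([0,0,4.4])@np.array(q)).round(1) for q in([.06,-.03,.105],[.06,.03,.105],[.072,.03,.105],[.072,-.03,.105])])
E
```

```text
rows 6 dp [-0.0006 -0.001  -0.1256] t 1.4 w 0.0874 j [  6.8   3.7 -23.2  -0.  -63.1 -96.9]
[0.0002, -0.0003, 0.0419, 0.0, 0.0001, -0.0002]
[0.0002, -0.0003, 0.0419, 0.0, 0.0001, -0.0002]
[0.0002, -0.0003, 0.0419, 0.0, 0.0001, -0.0002]
[0.0002, -0.0003, 0.0419, 0.0, 0.0001, -0.0002]
[0.0002, -0.0003, 0.0419, 0.0, 0.0001, -0.0002]
[0.0002, -0.0003, 0.0419, 0.0, 0.0001, -0.0002]
[ 0.40096958 -0.13640107  0.36897915] [ 1.64475893e+02 -4.13347396e-02  8.99667260e+01]
proj probe top [316.89884083 243.75693577]
tab [array([229.5, 350.6]), array([301.4, 345.7]), array([302.7, 358.3]), array([231.6, 363.1])]
```

View pics/w1.png

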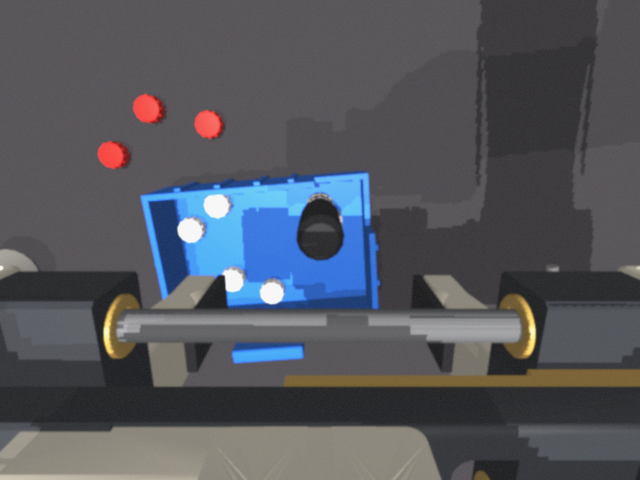

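The wrist view shows the probe top near (320,238), close to the predicted (317,244), and the tab at (233..303, 346..360), which matches the prediction. I'll refine the probe axis from its silhouette and that of the tab.

```bash
python3 - <<'E'
from h import *
im=np.load('w1.npy');i=dict(r.camera_info('wrist'))
g=im.max(2);m=(g<85).astype(np.uint8);q=np.zeros_like(m);q[190:275,285:358]=m[190:275,285:358]
n,l,st,_=cv2.connectedComponentsWithStats(q);k=1+st[1:,4].argmax();print(st[k])
M=(l==k);y0,hh=st[k,1],st[k,3];yb=y0+hh
cols=[(y,np.where(M[y])[0].min(),np.where(M[y])[0].max()) for y in range(yb-45,yb,3)];print(cols)
w=max(cols,key=lambda c:c[2]-c[1]);print(w)
print('x',plane(i,(np.mean(w[1:]),yb-.5),.127)[0]-.017,'y',plane(i,(np.mean(w[1:]),w[0]),.127)[1],'dia',plane(i,(w[2]+.5,w[0]),.127)[1]-plane(i,(w[1]-.5,w[0]),.127)[1])
# top disc lighter
hsv=cv2.cvtColor(im,cv2.COLOR_RGB2HSV);b=cv2.inRange(hsv,(95,120,50),(125,255,255));b[:342]=0;b[370:]=0
c=max(cv2.findContours(b,0,1)[0],key=cv2.contourArea);R_=cv2.minAreaRect(c);print(R_)
print([plane(i,p,.105).round(4) for p in cv2.boxPoints(R_)], plane(i,R_[0],.105))
print(g[225:262:4,320])
E
```

```text
[ 297  199   46   61 2083]
[(215, np.int64(302), np.int64(338)), (218, np.int64(301), np.int64(338)), (221, np.int64(300), np.int64(339)), (224, np.int64(300), np.int64(340)), (227, np.int64(299), np.int64(341)), (230, np.int64(298), np.int64(341)), (233, np.int64(298), np.int64(342)), (236, np.int64(298), np.int64(342)), (239, np.int64(297), np.int64(342)), (242, np.int64(298), np.int64(341)), (245, np.int64(299), np.int64(341)), (248, np.int64(300), np.int64(339)), (251, np.int64(303), np.int64(337)), (254, np.int64(306), np.int64(333)), (257, np.int64(311), np.int64(328))]
(239, np.int64(297), np.int64(342))
x 0.4704640254703787 y -0.13227409548758878 dia 0.03202736881304101
((267.5, 353.0), (20.0, 71.0), 90.0)
[array([ 0.5679, -0.2046,  0.105 ]), array([ 0.5681, -0.1459,  0.105 ]), array([ 0.5871, -0.1462,  0.105 ]), array([ 0.5869, -0.2058,  0.105 ])] [ 0.57742294 -0.17563947  0.105     ]
[ 86  85  50  48  50  47  47  49  51 216]
```

```bash
python3 - <<'E'
from h import *
i=dict(r.camera_info('wrist'));print(i['eye'],i['attitude'])
i['eye']=np.array([0.40096958,-0.13640107,0.36897915]);i['attitude']=np.array([164.475893,-.0413,89.9667])
print('probe',plane(i,(319.7,259.5),.127)[0]-.017,plane(i,(319.7,239),.127)[1])
print('tab',plane(i,(267.5,353),.105))
plan([.4708,-.136,.094],[180,0,180],.025)
E
```

```text
[ 0.40276999 -0.13289186  0.36876009] [ 1.64413629e+02 -9.01137732e-02  8.99142463e+01]
probe 0.468444463582547 -0.1357857312592834
tab [ 0.57541818 -0.17922381  0.105     ]
rows 6 dp [-0.0031 -0.0028 -0.1254] t 1.45 w 0.0876 j [  7.2   3.8 -23.1  -0.1 -63.1 -97.3]
[0.0011, -0.001, 0.0418, 0.0002, 0.0002, -0.0003]
[0.0011, -0.001, 0.0418, 0.0002, 0.0002, -0.0003]
[0.0011, -0.001, 0.0418, 0.0002, 0.0002, -0.0003]
[0.0011, -0.001, 0.0418, 0.0002, 0.0002, -0.0003]
[0.0011, -0.001, 0.0418, 0.0002, 0.0002, -0.0003]
[0.0011, -0.001, 0.0418, 0.0002, 0.0002, -0.0003]
```

Call:
carry_out([
  [0, 0, 0, 0, 0, 0],
  [0.001, 0, 0.06, 0, 0, 0],
  [0.001, 0, 0.06, 0, 0, 0],
  [0, 0, 0.06, 0, 0, 0],
  [0, 0, 0.04, 0, 0, 0],
])

```text
time_s: 2.08
tcp_pos: [0.4695, -0.1395, 0.1082]
eef_rot: [-180.0, -0.1, 179.9]
contact_force: [-0.5, -0.7, -0.1]
gripper_width: 0.0876
gripper_force: 0.0
```

Call:
carry_out([
  [0, 0, 0.032, 0, 0, 0],
  [0, 0, 0, 0, 0, 0],
  [0, 0, 0, 0, 0, 0],
])

```text
time_s: 2.45
tcp_pos: [0.4709, -0.139, 0.0941]
eef_rot: [-180.0, 0.0, 180.0]
contact_force: [-0.3, 0.3, -0.5]
gripper_width: 0.0869
gripper_force: 0.0
```

Call:
carry_out([
  [0.001, 0.005, 0, 0, 0, 0],
  [0, 0, 0, 0, 0, 0],
  [0, 0, 0, 0, 0, 0],
])

```text
time_s: 2.82
tcp_pos: [0.4704, -0.1358, 0.0939]
eef_rot: [180.0, 0.0, -180.0]
contact_force: [-0.3, -0.2, 0.0]
gripper_width: 0.0878
gripper_force: 0.0
```

Call:
carry_out([
  [0, 0, 0, 0, 0, 0],
  [0, 0, 0, 0, 0, 0],
  [0, 0, 0, 0, 0, 0],
  [0, 0, 0, 0, 0, 0],
  [0, 0, 0, 0, 0, 0],
], hand=0, squeeze=25)

```text
time_s: 3.45
tcp_pos: [0.4702, -0.1359, 0.0935]
eef_rot: [180.0, -0.0, -180.0]
contact_force: [0.1, -0.1, -0.3]
gripper_width: 0.043
gripper_force: 0.0
```

Still closing, so I'll wait and then lift.

Call:
carry_out([
  [0, 0, 0, 0, 0, 0],
  [0, 0, 0, 0, 0, 0],
  [0, 0, 0, 0, 0, 0],
  [0, 0, 0, 0, 0, 0],
])

```text
time_s: 3.95
tcp_pos: [0.4702, -0.1359, 0.0935]
eef_rot: [180.0, -0.0, -180.0]
contact_force: [-0.2, -0.4, -0.7]
gripper_width: 0.0334
gripper_force: 25.0
```

Call:
carry_out([
  [0, 0, -0.03, 0, 0, 0],
  [0, 0, -0.06, 0, 0, 0],
  [0, 0, -0.08, 0, 0, 0],
  [0, 0, -0.08, 0, 0, 0],
  [0, 0, -0.05, 0, 0, 0],
])

```text
time_s: 4.58
tcp_pos: [0.4705, -0.1359, 0.2455]
eef_rot: [180.0, 0.1, -180.0]
contact_force: [-0.0, 0.2, -1.4]
gripper_width: 0.0337
gripper_force: 25.0
```

```bash
python3 - <<'E'
from h import *
S,T=r.camera_info('scene'),r.camera_info('top')
a=r.capture('top');b=r.capture('scene');np.save('t2.npy',a);np.save('s2.npy',b)
s=r.get_state();print(s['tcp_pos'],s['gripper_width'])
plan([.5326,.239,s['tcp_pos'][2]],[180,0,180],.05)
w=r.capture('wrist');cv2.imwrite('pics/w2.png',w[:,:,::-1]);
E
```

```text
[ 0.4715095  -0.13601044  0.2463687 ] 0.033492827452392314
rows 8 dp [0.0611 0.375  0.    ] t 4.67 w 0.0335 j [  6.9   2.3 -21.    0.  -66.4 -96.9]
[-0.0153, 0.0937, 0.0001, -0.0, 0.0006, 0.0001]
[-0.0153, 0.0937, 0.0001, -0.0, 0.0006, 0.0001]
[-0.0153, 0.0937, 0.0001, -0.0, 0.0006, 0.0001]
[-0.0153, 0.0937, 0.0, -0.0, 0.0006, 0.0001]
[-0.0153, 0.0937, 0.0, -0.0, 0.0006, 0.0001]
[-0.0153, 0.0937, 0.0, -0.0, 0.0006, 0.0001]
[-0.0153, 0.0938, 0.0, -0.0, 0.0006, 0.0001]
[-0.0153, 0.0938, 0.0, -0.0, 0.0006, 0.0001]
```

View pics/w2.png

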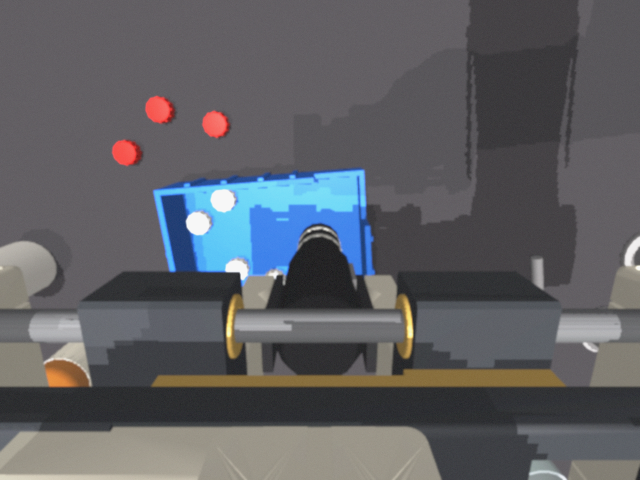

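The probe hangs in the jaws with its foot edge near (320,226), and the tote stayed put. I'll check the foot's offset from the tool in this frame, then move over the holder.

```bash
python3 - <<'E'
from h import *
im=cv2.imread('pics/w2.png')[:,:,::-1];s=r.get_state();i=r.camera_info('wrist');p=s['tcp_pos'];print(p,i['eye'])
hsv=cv2.cvtColor(im.copy(),cv2.COLOR_RGB2HSV);b=cv2.inRange(hsv,(95,120,50),(125,255,255))
for y in range(222,262,4):
    x=np.where(b[y,280:365]==0)[0]+280
    if len(x):
        x=x[(x>290)&(x<350)]; print(y,x.min(),x.max()) if len(x) else None
col=np.where(b[200:260,320]==0)[0]+200;print(col.min())
zf=p[2]-.094+.005
print('foot z',zf,'x off',plane(i,(320,col.min()-.5),zf)[0]+.014-p[0])
E
```

```text
[ 0.47062875 -0.13578143  0.24448736] [ 0.39930206 -0.13559967  0.39369691]
226 311 327
230 305 333
234 301 336
238 299 338
242 299 340
246 298 340
250 297 341
254 296 341
258 293 345
224
foot z 0.15548736053099524 x off 0.0005773995304214075
```

Call:
carry_out([
  [-0.01, 0.05, 0, 0, 0, 0],
  [-0.015, 0.095, 0, 0, 0, 0],
  [-0.015, 0.095, 0, 0, 0, 0],
  [-0.015, 0.095, 0, 0, 0, 0],
  [-0.015, 0.095, 0, 0, 0, 0],
])

```text
time_s: 5.35
tcp_pos: [0.5044, 0.0804, 0.242]
eef_rot: [-180.0, -0.1, -180.0]
contact_force: [0.8, -0.4, -1.3]
gripper_width: 0.0334
gripper_force: 25.0
```

Call:
carry_out([
  [-0.015, 0.095, 0, 0, 0, 0],
  [-0.015, 0.095, 0, 0, 0, 0],
  [-0.015, 0.09, 0, 0, 0, 0],
  [-0.007, 0.04, 0, 0, 0, 0],
  [0, 0, 0, 0, 0, 0],
])

```text
time_s: 5.98
tcp_pos: [0.5307, 0.2398, 0.2418]
eef_rot: [-179.9, -0.1, -179.9]
contact_force: [0.5, -0.4, -0.7]
gripper_width: 0.0333
gripper_force: 25.0
```

Call:
carry_out([
  [0, 0, 0, 0, 0, 0],
  [0, 0, 0, 0, 0, 0],
])

```text
time_s: 6.22
tcp_pos: [0.531, 0.238, 0.2436]
eef_rot: [-180.0, -0.0, 180.0]
contact_force: [0.6, 0.5, -1.1]
gripper_width: 0.0333
gripper_force: 25.0
```

```bash
python3 - <<'E'
from h import *
T,S=r.camera_info('top'),r.camera_info('scene')
print('floor top',plane(T,((157.5)/5-.5+180,(199.5)/5-.5+185),.011))
t=cv2.imread('pics/top0.png',0);k=np.zeros_like(t);k[205:245,190:232]=(t[205:245,190:232]>105)*255
c=max(cv2.findContours(k,0,1)[0],key=cv2.contourArea);print(cv2.boundingRect(c))
f=np.zeros_like(t);f[212:236,198:224]=(t[212:236,198:224]>205)*255
c=max(cv2.findContours(f,0,1)[0],key=cv2.contourArea);e=cv2.fitEllipse(c);print(e,plane(T,e[0],.011))
i=r.camera_info('wrist');w=r.capture('wrist');print('rim pred',proj(i,[.5326,.239,.042]),'foot pred',proj(i,[.5316,.238,.155]))
cv2.imwrite('pics/w3.png',cv2.resize(w[120:300,220:420,::-1],None,fx=3,fy=3))
E
```

```text
floor top [0.53346084 0.24063985 0.011     ]
(196, 211, 30, 29)
((210.38656616210938, 224.12191772460938), (11.334654808044434, 12.826348304748535), 40.58333969116211) [0.53408216 0.24197201 0.011     ]
rim pred [319.44131629 211.89292777] foot pred [318.26914831 243.81413889]
```

View pics/w3.png

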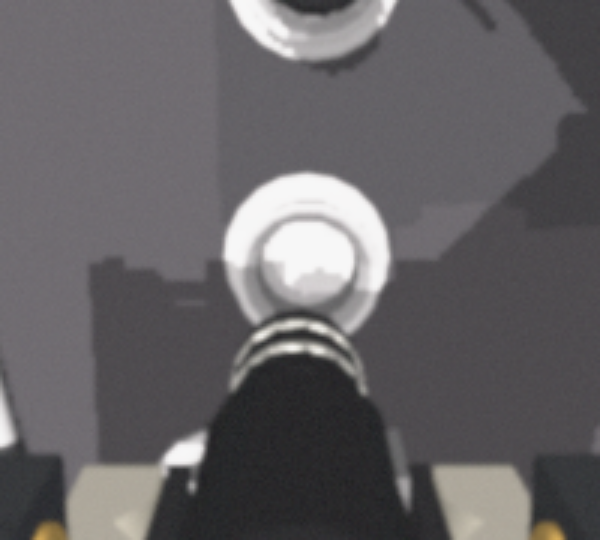

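In the crop, the holder's cup floor ellipse is centred near (308,261), i.e. (322.7,207) full frame. The probe foot's axis column is 298.5, i.e. 319.5. Now the offset between the two.

```bash
python3 - <<'E'
from h import *
i=r.camera_info('wrist');s=r.get_state();p=s['tcp_pos'];print(p)
f=lambda x,y:((x+.5)/3-.5+220,(y+.5)/3-.5+120)
print('floor',plane(i,f(308.5,261),.011)); b=plane(i,f(307,172),.008);print('base',b[0]+.03,plane(i,f(307,255),.008)[1])
zf=p[2]-.089
a=plane(i,f(298.5,314),zf);print('foot',a[0]+.014,a[1],zf)
E
```

```text
[0.53106645 0.23812972 0.24370261]
floor [0.5334741  0.24248431 0.011     ]
base 0.5321901221214673 0.24197083224486132
foot 0.5320439198783816 0.23873664635176764 0.1547026079231437
```

Call:
carry_out([
  [-0.0024, 0.0054, 0.04, 0, 0, 0],
  [0, 0, 0.06, 0, 0, 0],
  [0, 0, 0.05, 0, 0, 0],
  [0, 0, 0.03, 0, 0, 0],
  [0, 0, 0, 0, 0, 0],
])

```text
time_s: 6.9
tcp_pos: [0.532, 0.2412, 0.1529]
eef_rot: [-179.9, -0.1, 180.0]
contact_force: [-0.5, -0.6, -1.9]
gripper_width: 0.033
gripper_force: 25.0
```

Call:
carry_out([
  [0, 0, 0, 0, 0, 0],
  [0, 0, 0, 0, 0, 0],
])

```text
time_s: 7.15
tcp_pos: [0.5329, 0.2422, 0.1547]
eef_rot: [179.9, 0.1, -180.0]
contact_force: [-0.3, -0.4, -1.2]
gripper_width: 0.0336
gripper_force: 25.0
```

```bash
python3 - <<'E'
from h import *
s=r.get_state();print(s['tcp_pos'],s['contact_force'])
i=r.camera_info('wrist');w=r.capture('wrist');b=r.capture('scene')
print('rim pred',proj(i,[.533,.2415,.042]))
a=cv2.resize(w[120:300,220:420,::-1],None,fx=2,fy=2);c=cv2.resize(b[80:260,370:510,::-1],None,fx=2,fy=2)
cv2.imwrite('pics/w4.png',np.hstack([a,c]))
E
```

```text
[0.5328559  0.24217203 0.15467246] [-0.28286244 -0.44312388 -1.18900514]
rim pred [317.3080978  233.73464245]
```

View pics/w4.png

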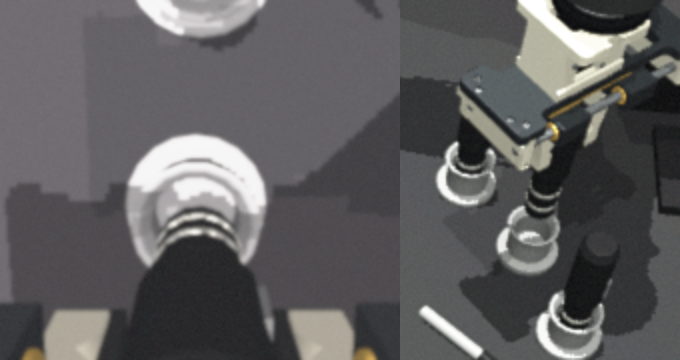

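The foot (crop 198) sits over the holder (crop 196), less than 1 mm off, and the scene view agrees. Lowering.

Call:
carry_out([
  [0, 0, 0.02, 0, 0, 0],
  [0, 0, 0.02, 0, 0, 0],
  [0, 0, 0.02, 0, 0, 0],
  [0, 0, 0.02, 0, 0, 0],
  [0, 0, 0, 0, 0, 0],
])

```text
time_s: 7.88
tcp_pos: [0.5318, 0.2414, 0.1123]
eef_rot: [-179.9, -0.1, -180.0]
contact_force: [0.5, 0.4, -1.6]
gripper_width: 0.0334
gripper_force: 25.0
```

Call:
carry_out([
  [0, 0, 0.01, 0, 0, 0],
  [0, 0, 0.008, 0, 0, 0],
  [0, 0, 0.006, 0, 0, 0],
  [0, 0, 0, 0, 0, 0],
])

```text
time_s: 8.38
tcp_pos: [0.5322, 0.2417, 0.1014]
eef_rot: [-180.0, -0.0, -180.0]
contact_force: [-0.7, -0.3, -1.4]
gripper_width: 0.033
gripper_force: 25.0
```

Call:
carry_out([
  [0, 0, 0.002, 0, 0, 0],
  [0, 0, 0.002, 0, 0, 0],
  [0, 0, 0, 0, 0, 0],
])

```text
time_s: 8.75
tcp_pos: [0.5324, 0.2418, 0.0996]
eef_rot: [180.0, 0.0, -180.0]
contact_force: [-0.0, -0.2, -2.1]
gripper_width: 0.0338
gripper_force: 25.0
```

Call:
carry_out([
  [0, 0, 0, 0, 0, 0],
  [0, 0, 0, 0, 0, 0],
  [0, 0, 0, 0, 0, 0],
  [0, 0, 0, 0, 0, 0],
  [0, 0, 0, 0, 0, 0],
], hand=1)

```text
time_s: 9.38
tcp_pos: [0.5323, 0.2418, 0.0996]
eef_rot: [180.0, 0.0, -180.0]
contact_force: [-0.0, 0.2, -0.1]
gripper_width: 0.0777
gripper_force: 0.0
```

Call:
carry_out([
  [0, 0, 0, 0, 0, 0],
  [0, 0, 0, 0, 0, 0],
  [0, 0, 0, 0, 0, 0],
])

```text
time_s: 9.75
tcp_pos: [0.5323, 0.2418, 0.0996]
eef_rot: [-180.0, -0.0, -180.0]
contact_force: [-0.3, 0.1, 0.0]
gripper_width: 0.0873
gripper_force: 0.0
```

Call:
carry_out([
  [0, 0, -0.02, 0, 0, 0],
  [0, 0, -0.06, 0, 0, 0],
  [0, 0, -0.09, 0, 0, 0],
  [0, 0, -0.09, 0, 0, 0],
  [0, 0, -0.04, 0, 0, 0],
])

```text
time_s: 10.38
tcp_pos: [0.5333, 0.2423, 0.2536]
eef_rot: [179.8, 0.2, -180.0]
contact_force: [0.4, 0.5, -1.0]
gripper_width: 0.0877
gripper_force: 0.0
```

```bash
python3 - <<'E'
from h import *
b=r.capture('scene');w=r.capture('wrist')
cv2.imwrite('pics/w5.png',np.hstack([cv2.resize(b[80:270,370:510,::-1],None,fx=2,fy=2),cv2.resize(w[100:290,220:420,::-1],None,fx=2,fy=2)]))
S=r.camera_info('scene');T=r.camera_info('top');print('seat top pred scene',proj(S,[.533,.2415,.141]),proj(S,[.533,.2415,.067]))
yaw=np.degrees(np.arctan2(.0162,.1983));print(yaw)
plan([.5765,-.1795,.2],[180,0,94.3],.055)
plan([.5765,-.1795,.2],[180,0,-85.7],.055)
E
```

```text
seat top pred scene [447.90520799 156.67057815] [440.06822594 183.44950082]
4.670372910892528
rows 10 dp [ 0.043  -0.422  -0.0534] t 10.47 w 0.0874 j [  43.6   11.3   -9.6    0.   -68.8 -133.6]
[-0.0085, -0.0844, 0.0104, 0.0006, 0.0001, 0.1429]
[-0.021, -0.0822, 0.0105, 0.0006, 0.0001, 0.1429]
[-0.033, -0.0782, 0.0105, 0.0006, 0.0001, 0.1429]
[-0.0443, -0.0724, 0.0106, 0.0006, 0.0001, 0.1429]
[-0.0546, -0.0649, 0.0106, 0.0006, 0.0001, 0.1429]
[-0.0637, -0.0561, 0.0106, 0.0006, 0.0001, 0.1429]
[-0.0713, -0.0459, 0.0107, 0.0006, 0.0001, 0.1429]
[-0.0774, -0.0348, 0.0107, 0.0006, 0.0001, 0.1429]
[-0.0817, -0.0229, 0.0107, 0.0006, 0.0001, 0.1429]
[-0.0842, -0.0104, 0.0107, 0.0006, 0.0001, 0.1429]
rows 11 dp [ 0.043  -0.422  -0.0534] t 10.47 w 0.0874 j [  43.6   11.3   -9.6    0.   -68.8 -133.6]
[-0.0077, -0.0768, 0.0095, -0.0001, 0.0006, -0.1428]
[0.0038, -0.0771, 0.0095, -0.0001, 0.0006, -0.1428]
[0.0152, -0.0756, 0.0095, -0.0001, 0.0006, -0.1428]
[0.0263, -0.0725, 0.0095, -0.0001, 0.0006, -0.1428]
[0.0368, -0.0678, 0.0095, -0.0001, 0.0006, -0.1428]
[0.0465, -0.0616, 0.0095, -0.0001, 0.0006, -0.1428]
[0.0552, -0.0539, 0.0095, -0.0001, 0.0006, -0.1428]
[0.0626, -0.0451, 0.0095, -0.0001, 0.0006, -0.1428]
[0.0686, -0.0353, 0.0096, -0.0001, 0.0006, -0.1428]
[0.0731, -0.0247, 0.0096, -0.0001, 0.0006, -0.1428]
[0.0759, -0.0135, 0.0097, -0.0001, 0.0006, -0.1428]
```

View pics/w5.png

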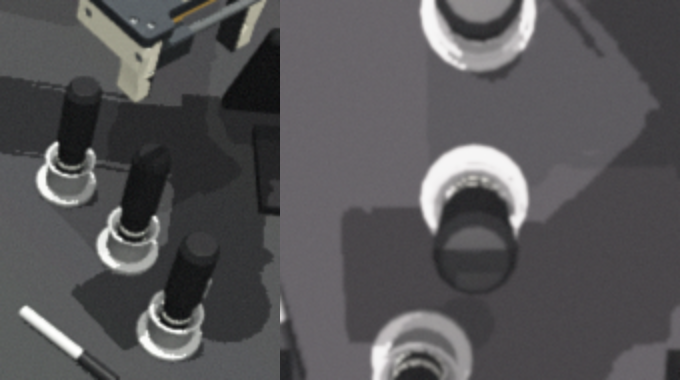

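The probe is seated, at the same height and upright like its neighbours in both crops. I'll move over the grip tab with the yaw at -85.7, which keeps joint 6 mid-range.

Call:
carry_out([
  [-0.008, -0.077, 0.0095, 0, 0, -0.143],
  [0.004, -0.077, 0.0095, 0, 0, -0.143],
  [0.015, -0.076, 0.0095, 0, 0, -0.143],
  [0.026, -0.073, 0.0095, 0, 0, -0.143],
  [0.037, -0.068, 0.0095, 0, 0, -0.143],
])

```text
time_s: 11.1
tcp_pos: [0.5518, 0.0481, 0.2252]
eef_rot: [180.0, -0.0, -136.8]
contact_force: [1.2, 0.3, -1.4]
gripper_width: 0.0877
gripper_force: 0.0
```

Call:
carry_out([
  [0.047, -0.062, 0.0095, 0, 0, -0.143],
  [0.055, -0.054, 0.0095, 0, 0, -0.143],
  [0.063, -0.045, 0.0095, 0, 0, -0.143],
  [0.069, -0.035, 0.0095, 0, 0, -0.143],
  [0.073, -0.025, 0.0095, 0, 0, -0.143],
])

```text
time_s: 11.72
tcp_pos: [0.5714, -0.1443, 0.2014]
eef_rot: [179.9, 0.0, -93.9]
contact_force: [0.6, 0.8, 1.3]
gripper_width: 0.0877
gripper_force: 0.0
```

Call:
carry_out([
  [0.076, -0.0135, 0.0095, 0, 0, -0.143],
  [0, 0, 0, 0, 0, 0],
  [0, 0, 0, 0, 0, 0],
  [0, 0, 0, 0, 0, 0],
])

```text
time_s: 12.22
tcp_pos: [0.5757, -0.1806, 0.1974]
eef_rot: [-180.0, 0.0, -85.6]
contact_force: [0.2, -0.1, 0.3]
gripper_width: 0.0874
gripper_force: 0.0
```

```bash
python3 - <<'E'
from h import *
np.set_printoptions(precision=4,suppress=True)
plan([.5765,-.1795,.071],[180,0,-85.7],.05)
i=r.camera_info('wrist');im=r.capture('wrist');np.save('w6.npy',im);np.save('i6.npy',i,allow_pickle=True)
hsv=cv2.cvtColor(im,cv2.COLOR_RGB2HSV);b=cv2.inRange(hsv,(95,120,50),(125,255,255))
for q in([.06,-.03,.105],[.06,.03,.105],[.072,.03,.105],[.072,-.03,.105]): print(proj(i,np.array([.511,-.1854,0])+rot([0,0,4.4])@np.array(q)).round(1))
cv2.imwrite('pics/w6.png',im[:,:,::-1])
E
```

```text
rows 3 dp [ 0.0008  0.0011 -0.1264] t 12.22 w 0.0874 j [  1.1  15.4 -11.8  -0.  -62.9   3.3]
[-0.0007, -0.0006, 0.0843, -0.0, 0.0, 0.0005]
[-0.0007, -0.0006, 0.0843, -0.0, 0.0, 0.0005]
[-0.0007, -0.0006, 0.0843, -0.0, 0.0, 0.0005]
[327.8 200. ]
[327.2 282.4]
[310.6 282.4]
[310. 200.]
```

View pics/w6.png

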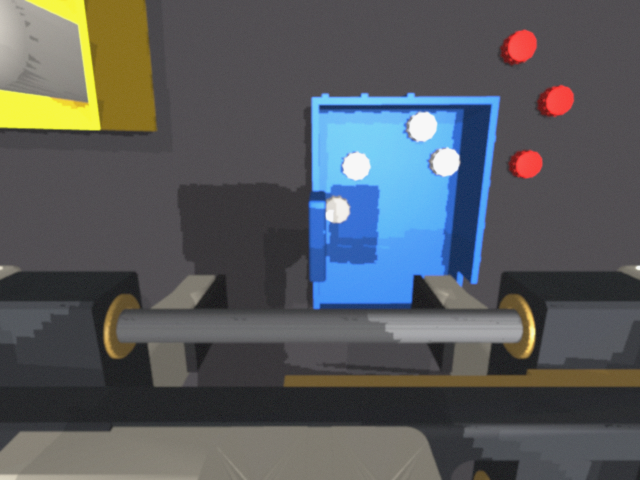

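The tab top appears at x 309..327, y 201..282, on the prediction (310..328, 200..282). All four white caps are inside the tote, at (422,127), (445,162), (356,166) and (338,210). Descending and gripping.

Call:
carry_out([
  [-0.001, -0.001, 0.05, 0, 0, 0],
  [-0.001, -0.001, 0.08, 0, 0, 0],
  [0, 0, 0.07, 0, 0, 0],
  [0, 0, 0.04, 0, 0, 0],
  [0, 0, 0.013, 0, 0, 0],
])

```text
time_s: 12.9
tcp_pos: [0.5761, -0.1796, 0.0697]
eef_rot: [179.9, 0.0, -85.6]
contact_force: [-0.1, 0.2, -0.2]
gripper_width: 0.0877
gripper_force: 0.0
```

Call:
carry_out([
  [0, 0, 0, 0, 0, 0],
  [0, 0, 0, 0, 0, 0],
  [0, 0, 0, 0, 0, 0],
  [0, 0, 0, 0, 0, 0],
  [0, 0, 0, 0, 0, 0],
], hand=0, squeeze=50)

```text
time_s: 13.52
tcp_pos: [0.5767, -0.1804, 0.0711]
eef_rot: [-180.0, -0.0, -85.6]
contact_force: [-0.4, -0.0, 0.5]
gripper_width: 0.0433
gripper_force: 0.0
```

Call:
carry_out([
  [0, 0, 0, 0, 0, 0],
  [0, 0, 0, 0, 0, 0],
  [0, 0, 0, 0, 0, 0],
  [0, 0, 0, 0, 0, 0],
  [0, 0, 0, 0, 0, 0],
])

```text
time_s: 14.15
tcp_pos: [0.5767, -0.1804, 0.0708]
eef_rot: [-180.0, -0.0, -85.6]
contact_force: [1.4, -0.4, -0.1]
gripper_width: 0.0119
gripper_force: 50.0
```

The tab is gripped at 11.9 mm width and 50 N. Lifting.

Call:
carry_out([
  [0, 0, -0.02, 0, 0, 0],
  [0, 0, -0.04, 0, 0, 0],
  [0, 0, -0.06, 0, 0, 0],
  [0, 0, -0.06, 0, 0, 0],
  [0, 0, -0.06, 0, 0, 0],
])

```text
time_s: 14.78
tcp_pos: [0.5763, -0.1802, 0.1921]
eef_rot: [180.0, 0.0, -85.6]
contact_force: [-0.3, 0.1, -2.9]
gripper_width: 0.0115
gripper_force: 50.0
```

Call:
carry_out([
  [0, 0, -0.06, 0, 0, 0],
  [0, 0, -0.06, 0, 0, 0],
  [0, 0, -0.04, 0, 0, 0],
  [0, 0, -0.02, 0, 0, 0],
  [0, 0, 0, 0, 0, 0],
])

```text
time_s: 15.4
tcp_pos: [0.5767, -0.1802, 0.2812]
eef_rot: [-180.0, 0.0, -85.6]
contact_force: [-0.4, -0.1, -3.2]
gripper_width: 0.0117
gripper_force: 50.0
```

```bash
python3 - <<'E'
from h import *
s=r.get_state();print(s['tcp_pos'],s['joints'].round(1),s['contact_force'],s['moment'])
a,b=r.capture('top'),r.capture('scene')
cv2.imwrite('pics/l1.png',np.hstack([cv2.resize(x[:,:,::-1],(400,300)) for x in(a,b)]))
E
```

```text
[ 0.57666424 -0.18024426  0.28117596] [  1.1  12.4  -4.5  -0.  -73.    3.3] [-0.36016379 -0.05485304 -3.22248621] [ 0.03415018 -0.08503556 -0.00490088]
```

View pics/l1.png

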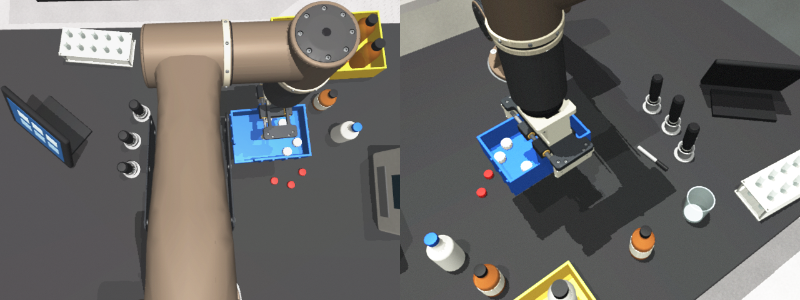

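The tote hangs level about 0.21 m up with its caps inside. Picture views are used up, so the rest is checked by numbers. Tipping gently: first toward -x (tool +x), then toward +y (tool +y).

Call:
carry_out([
  [0, 0, 0, 0.04, 0, 0],
  [0, 0, 0, 0.065, 0, 0],
  [0, 0, 0, 0.065, 0, 0],
  [0, 0, 0, 0.065, 0, 0],
  [0, 0, 0, 0.065, 0, 0],
])

```text
time_s: 16.12
tcp_pos: [0.5758, -0.1803, 0.2794]
eef_rot: [-162.0, 0.0, -85.6]
contact_force: [-0.2, 0.9, -4.4]
gripper_width: 0.0119
gripper_force: 50.0
```

Call:
carry_out([
  [0, 0, 0, 0.04, 0, 0],
  [0, 0, 0, 0, 0, 0],
  [0, 0, 0, 0, 0, 0],
  [0, 0, 0, 0, 0, 0],
  [0, 0, 0, 0, 0, 0],
])

```text
time_s: 16.75
tcp_pos: [0.5769, -0.1803, 0.2805]
eef_rot: [-159.6, 0.0, -85.6]
contact_force: [0.3, -0.1, -2.1]
gripper_width: 0.0117
gripper_force: 50.0
```

Call:
carry_out([
  [0, 0, 0, 0, 0.04, 0],
  [0, 0, 0, 0, 0.065, 0],
  [0, 0, 0, 0, 0.065, 0],
  [0, 0, 0, 0, 0.065, 0],
  [0, 0, 0, 0, 0.065, 0],
])

```text
time_s: 17.38
tcp_pos: [0.5769, -0.1799, 0.281]
eef_rot: [-158.6, -16.9, -92.1]
contact_force: [-0.4, -0.4, -2.5]
gripper_width: 0.0118
gripper_force: 50.0
```

```bash
cat > tilt.py <<'E'
from h import *
s=r.get_state();Q=rot(s['eef_rot']);print('t',s['time_s'],'tcp',s['tcp_pos'].round(3),'tilt',np.degrees(np.arccos(-Q[2,2])).round(1),'down in tote (x,y,z)',(-Q[2,1]*-1).round(3),(Q[2,0]).round(3),'j',s['joints'].round(1),'w',s['gripper_width'],'F',s['contact_force'].round(1))
E
python3 tilt.py
```

```text
t 17.375 tcp [ 0.577 -0.18   0.281] tilt 27.0 down in tote (x,y,z) -0.349 0.291 j [ 11.5  -1.3 -37.4  32.5 -40.5 -32.9] w 0.011796273858513846 F [-0.4 -0.4 -2.5]
```

Call:
carry_out([
  [0, 0, 0, 0, 0.065, 0],
  [0, 0, 0, 0.03, 0.06, 0],
  [0, 0, 0, 0.04, 0.03, 0],
  [0, 0, 0, 0.02, 0, 0],
  [0, 0, 0, 0, 0, 0],
])

```text
time_s: 18.0
tcp_pos: [0.5763, -0.1806, 0.2806]
eef_rot: [-151.9, -25.4, -96.0]
contact_force: [0.2, -0.0, -2.1]
gripper_width: 0.012
gripper_force: 50.0
```

Call:
carry_out([
  [0, 0, 0, 0, 0, 0],
  [0, 0, 0, 0, 0, 0],
  [0, 0, 0, 0, 0, 0],
  [0, 0, 0, 0, 0, 0],
  [0, 0, 0, 0, 0, 0],
])

```text
time_s: 18.62
tcp_pos: [0.5767, -0.1803, 0.2808]
eef_rot: [-151.8, -25.4, -96.0]
contact_force: [0.2, 0.4, -3.0]
gripper_width: 0.012
gripper_force: 50.0
```

```bash
cat >> tilt.py <<'E'
# tote pose from tool (grasp point 11 mm behind TCP), caps by ray onto the tilted floor
Rt=np.c_[-Q[:,1],-Q[:,0],-Q[:,2]];g=s['tcp_pos']-.011*Q[:,2];o=g-Rt@[.066,0,.082]
W=lambda q:o+Rt@np.asarray(q); C=W([-.065,.095,.005]);print('corner',C.round(3))
for n in('wrist','top','scene'):
    i=r.camera_info(n);im=r.capture(n);cv2.imwrite(f'pics/f_{n}.png',im[:,:,::-1])
    hsv=cv2.cvtColor(im,cv2.COLOR_RGB2HSV);w=cv2.inRange(hsv,(0,0,150),(180,70,255))
    poly=np.array([proj(i,W(q)) for q in([-.07,-.1,.02],[.07,-.1,.02],[.07,.1,.02],[-.07,.1,.02])],np.int32)
    M=np.zeros_like(w);cv2.fillPoly(M,[cv2.convexHull(poly)],255);print(n,poly.tolist())
    for c in cv2.findContours(w&M,0,1)[0]:
        if cv2.contourArea(c)<40: continue
        p,rad=cv2.minEnclosingCircle(c);e,d=ray(i,p);k=W([0,0,.019]);L=e+d*(((k-e)@Rt[:,2])/(d@Rt[:,2]));q=Rt.T@(L-o)
        print(' white',np.round(p,1),round(rad,1),'area',cv2.contourArea(c),'tote xy',q[:2].round(3),'dist',np.hypot(q[0]+.065,q[1]-.095).round(3))
E
python3 tilt.py
```

```text
t 18.625 tcp [ 0.577 -0.18   0.281] tilt 37.2 down in tote (x,y,z) -0.426 0.429 j [ 10.4  -3.  -49.7  59.3 -35.2 -57.5] w 0.011970671098947467 F [ 0.2  0.4 -3. ]
corner [ 0.496 -0.137  0.132]
wrist [[585, 77], [312, 77], [313, 404], [525, 404]]
 white [509.  375.5] 11.8 area 159.0 tote xy [-0.057  0.078] dist 0.019
 white [512.5 353.5] 14.2 area 347.5 tote xy [-0.056  0.062] dist 0.034
 white [350.  296.5] 11.2 area 85.5 tote xy [0.048 0.023] dist 0.134
 white [514.3 281.4] 29.5 area 1748.5 tote xy [-0.05   0.013] dist 0.083
top [[498, 240], [496, 161], [382, 164], [388, 237]]
 white [440.5 225.5] 13.9 area 92.5 tote xy [-0.045  0.   ] dist 0.097
 white [393. 220.] 18.8 area 248.5 tote xy [-0.036  0.089] dist 0.03
 white [405.  185.5] 31.5 area 627.0 tote xy [0.03 0.06] dist 0.101
scene [[125, 250], [166, 292], [301, 268], [251, 235]]
 white [206.9 249.3] 12.8 area 219.0 tote xy [-0.041  0.009] dist 0.089
 white [246.9 244.3] 11.4 area 315.5 tote xy [-0.04   0.075] dist 0.032
```

```bash
python3 - <<'E'
from h import *
s=r.get_state();Q=rot(s['eef_rot']);Rt=np.c_[-Q[:,1],-Q[:,0],-Q[:,2]];g=s['tcp_pos']-.011*Q[:,2];o=g-Rt@[.066,0,.082]
for n in('wrist','top','scene'):
    i=r.camera_info(n);im=cv2.imread(f'pics/f_{n}.png')
    H=np.array([[*proj(i,o+Rt@np.array([x,y,.019]))] for x,y in((-.07,.1),(.07,.1),(.07,-.1),(-.07,-.1))],np.float32)
    # rectified tote-floor map at cap-top height: 4 mm cells; columns = y from +100 to -100, rows = x from -70 to 70
    M=cv2.getPerspectiveTransform(H,np.array([[0,0],[0,140],[200,140],[200,0]],np.float32))
    f=cv2.warpPerspective(im,M,(200,140));hsv=cv2.cvtColor(f,cv2.COLOR_BGR2HSV)
    S=hsv[2::4,2::4].astype(int);print(n)
    for k in S: print(''.join('b' if 90<h<130 and a>110 else '#' if a<45 and v>165 else '+' if a<60 and v>110 else '.' for h,a,v in k))
E
```

```text
wrist
...bbbbbbbb.++++.bbbbbbbbbbbbbbbbbbbbbbbbbbbbbbbbb
....bbbbbb..++++.bbbbbbbbbbbbbbbbbbbbbbbbbbbbbbbbb
...+##.b###+++++.#bb####bbbbbbbbbbbbbbbbbbbbbbbbbb
.....##+###+.+++.########bbbbbbbbbbbbbbbbbbbbbbbbb
......#+####.+++.#########bbbbbbbbbbbbbbbbbbbbbbbb
..................########bbbbbbbbbbbbbbbbbbbbbbbb
....................######bbbbbbbbbbbbbbbbbbbbbbbb
....................+#####bbbbbbbbbbbbbbbbbbbbbbbb
.....................b+##bbbbbbbbbbbbbbbbbbbbbbbbb
......................bbbbbbbbbbbbbbbbbbbbbbbbbbbb
.......................bbbbbbbbbbbbbbbbbbbbbbbbbbb
.......................bbbbbbbbbbbbbbbbbbbbbbbbbbb
.......................bbbbbbbbbbbbbbbbbbbbbbbbbbb
.......................bbbbbbbbbbbbbbbbbbbbbbbbbbb
.......................bbbbbbbbbbbbbbbbbbbbbbbbbbb
.......................bbbbbbbbbbbbbbbbbbbbbbbbbbb
.......................bbbbbbbbbbbbbbbbbbbbbbbbbbb
.......................bbbbbbbbbbbbbbbbbbbbbbbbbbb
.......................bbbbbbbbbbbbbbbbbbbbbbbbbbb
.......................bbbbbbbbbbbbbbbbbbbbbbbbbbb
.......................bbbbbbbbbbbbbbbbbbbbbbbbbbb
.......................
[... 3570 characters left out ...]
bbbbbbbbbbbbbbbbbbbbbbbbbbbbbbbbbbbbb
bbbbbbbbbbbbbbbbbbbbbbbbbbbbbbbbbbbbbbbbbbbbbbbbbb
bbbbbbbbbbbbbbbbbbbbbbbbbbbbbbbbbbbbbbbbbbbbbbbbbb
bbbbbbbbbbbbbbbbbbbbbbbbbbbbbbbbbbbbbbbbbbbbbbbbbb
bbbbbbbbbbbbbbbbbbbbbbbbbbbbbbbbbbbbbbbbbbbbbbbbbb
bbbbbbbbbbbbbbbbbbbbbbbbbbbbbbbbbbbbbbbbbbbbbbbbbb
bbbbbbbbbbbbbbbbbbbbbbbbbbbbbbbbbbbbbbbbbbbbbbbbbb
bbbbbbbbbbbbbbbbbbbbbbbbbbbbbbbbbbbbbbbbbbbbbbbbbb
bbbbbbbbbbbbbbbbbbbbbbbbbbbbbbbbbbbbbbbbbbbbbbbbbb
bbbbbbbbbbbbbbbbbbbbbbbbbbbbbbbbbbbbbbbbbbbbbbbbbb
bbbbbbbbbbbbbbbbbbbbbbbbbbbbbbbbbbbbbbbbbbbbbbbbbb
bbbbbbbbbbbbbbbbbbbbbbbbbbbbbbbbbbbbbbbbbbbbbbbbbb
bbbbbbbbbbbbbbbbbbbbbbbbbbbbbbbbbbbbbbbbbbbbbbbbbb
bbbbbbbbbbbbbbbbbbbbbbbbbbbbbbbbbbbbbbbbbbbbbbbbbb
```

The maps show the caps in a row along the -x wall, at about y 82, 58, 34 and 10 mm. The last is about 86 mm from the corner, which is inside 95 but close. I'll put more tilt toward +y to press the row home and re-measure.

Call:
carry_out([
  [0, 0, 0, -0.02, 0.03, 0],
  [0, 0, 0, -0.03, 0.04, 0],
  [0, 0, 0, -0.02, 0.04, 0],
  [0, 0, 0, 0, 0.02, 0],
  [0, 0, 0, 0, 0, 0],
])

```text
time_s: 19.4
tcp_pos: [0.5766, -0.1801, 0.2803]
eef_rot: [-154.1, -32.4, -99.9]
contact_force: [-0.6, -0.7, -2.5]
gripper_width: 0.0115
gripper_force: 50.0
```

Call:
carry_out([
  [0, 0, 0, 0, 0, 0],
  [0, 0, 0, 0, 0, 0],
  [0, 0, 0, 0, 0, 0],
  [0, 0, 0, 0, 0, 0],
  [0, 0, 0, 0, 0, 0],
])

```text
time_s: 20.02
tcp_pos: [0.5766, -0.1804, 0.2808]
eef_rot: [-154.1, -32.4, -100.0]
contact_force: [0.0, -0.1, -3.3]
gripper_width: 0.0121
gripper_force: 50.0
```

```bash
python3 tilt.py; cat > map.py <<'E'
from h import *
s=r.get_state();Q=rot(s['eef_rot']);Rt=np.c_[-Q[:,1],-Q[:,0],-Q[:,2]];g=s['tcp_pos']-.011*Q[:,2];o=g-Rt@[.066,0,.082]
for n in('wrist','scene'):
    i=r.camera_info(n);im=cv2.imread(f'pics/f_{n}.png')
    H=np.array([[*proj(i,o+Rt@np.array([x,y,.019]))] for x,y in((-.07,.1),(.07,.1),(.07,-.1),(-.07,-.1))],np.float32)
    M=cv2.getPerspectiveTransform(H,np.array([[0,0],[0,140],[200,140],[200,0]],np.float32))
    f=cv2.warpPerspective(im,M,(200,140));hsv=cv2.cvtColor(f,cv2.COLOR_BGR2HSV);print(n)
    for k in hsv[2:80:4,1::2].astype(int): print(''.join('b' if 90<h<130 and a>110 else '#' if a<45 and v>165 else '+' if a<60 and v>110 else '.' for h,a,v in k))
E
python3 map.py
```

```text
t 20.025 tcp [ 0.577 -0.18   0.281] tilt 40.6 down in tote (x,y,z) -0.369 0.535 j [ 15.3   0.7 -47.9  60.  -45.9 -63. ] w 0.012130983783236838 F [ 0.  -0.1 -3.3]
corner [ 0.492 -0.147  0.132]
wrist [[585, 77], [312, 77], [314, 404], [525, 404]]
 white [514.7 362.9] 22.2 area 550.0 tote xy [-0.059  0.069] dist 0.026
 white [350.5 292. ] 16.4 area 181.5 tote xy [0.048 0.02 ] dist 0.135
 white [514.6 281.7] 30.0 area 1733.5 tote xy [-0.051  0.013] dist 0.083
top [[499, 247], [499, 164], [388, 165], [393, 238]]
 white [433.3 224.2] 16.8 area 208.5 tote xy [-0.037  0.018] dist 0.082
 white [431.6 180.4] 6.5 area 55.0 tote xy [0.043 0.018] dist 0.132
 white [405.  181.8] 20.6 area 453.5 tote xy [0.04 0.07] dist 0.108
scene [[120, 234], [160, 281], [294, 276], [245, 236]]
 white [203.5 245. ] 15.0 area 279.0 tote xy [-0.039  0.011] dist 0.088
 white [246.7 245.7] 11.2 area 267.0 tote xy [-0.038  0.084] dist 0.029
wrist
.......bbbbbbbbbbbbbbbb..++++++++..bbbbbbbbbbbbbbbbbbbbbbbbbbbbbbbbbbbbbbbbbbbbbbbbbbbbbbbbbbbbbbbbb
.......bbbbbbbbbbbbb.bb..++++++++..bbbbbbbb.bbbbbbbbbbbbbbbbbbbbbbbbbbbbb
[... 3171 characters left out ...]
################+bbbbbbbbbbbbbbbbbbbbbbbbbbbbbbbbbbbbbbbbbbbbbbbbbbbbbbbbbbbbbbbbbbbbbbbbbbbbb
bbbbbbb.##############+bbbbbbbbbbbbbbbbbbbbbbbbbbbbbbbbbbbbbbbbbbbbbbbbbbbbbbbbbbbbbbbbbbbbbbbbbbbbb
bbbbbbbbbb.+++++++++++.bbbbbbbbbbbbbbbbbbbbbbbbbbbbbbbbbbbbbbbbbbbbbbbbbbbbbbbbbbbbbbbbbbbbbbbbbbbbb
bbbbbbbbbbbbbbbbbbbbbbbbbbbbbbbbbbbbbbbbbbbbbbbbbbbbbbbbbbbbbbbbbbbbbbbbbbbbbbbbbbbbbbbbbbbbbbbbbbbb
bbbbbbbbbbbbbbbbbbbbbbbbbbbbbbbbbbbbbbbbbbbbbbbbbbbbbbbbbbbbbbbbbbbbbbbbbbbbbbbbbbbbbbbbbbbbbbbbbbbb
bbbbbbbbbbbbbbbbbbbbbbbbbbbbbbbbbbbbbbbbbbbbbbbbbbbbbbbbbbbbbbbbbbbbbbbbbbbbbbbbbbbbbbbbbbbbbbbbbbbb
bbbbbbbbbbbbbbbbbbbbbbbbbbbbbbbbbbbbbbbbbbbbbbbbbbbbbbbbbbbbbbbbbbbbbbbbbbbbbbbbbbbbbbbbbbbbbbbbbbbb
```

Both views agree: four caps touch in a row from the corner, centred near y 83, 59, 34 and 10 mm. The farthest is about 86 mm from the corner. The tilt is 40.6°, the corner is 0.13 m up, and the tote is gripped and still. Handing in.

```bash
python3 -c "
from plant import r
s=r.get_state();print(s['qd'].round(2),s['gripper_force']);print(r.close_job())"
```

```text
[ 0.04  0.01  0.01  0.04 -0.09  0.  ] 50.00447452068329
the job is handed in; nothing more can be done
None
```

I handed the job in at about 20 s of the 64 s allowed, and the interface gave no verdict: the probe is seated and released in the empty holder, and the tote is held still at about 41° (not the roughly 30° asked, but inside the 19 to 46° limit), about 0.13 m up, with all four caps measured in a row from the low corner, the farthest about 86 mm from it (limit 95 mm).

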